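Unstack the castings onto their finishing fixtures

TASK

Take the stack apart from the top down, one thing at a time, putting each straight in its place before you take the next: stand the silver bowl from its top upright on the middle of the round red-faced rest, then set each flat plate down on the blue fixture whose two dowel pins match its holes, so that it drops over both pins and lies flat on the block. Leave the finished copper bowl where it stands, and let go of everything at the end.

Things in the scene. Friction and masses are not known exactly. Their poses are not given: they have to be found in the camera images.
- bowl: Round cast bowl of silver metal with a knobbly outside, standing on top of the stack of plates; 62 mm across at its widest (24 mm above its foot), 54 mm across the rim, 38 mm across the foot, 42 mm high, wall 4 mm, about 160 g. Origin: centre of the underside of the foot; z up through the mouth.
- short_plate: The short plate, anodised black: 64 mm long (x), 56 wide (y), 14 thick (z), about 110 g. Two 14 mm square through holes on its long centre line, 36 mm apart (18 mm either side of the middle). Starts on the middle plate, under the bowl. The stacked plates lie loose, nearly parallel; the ends of the longer ones show. Origin: centre of the underside.
- middle_plate: The middle plate, bare silver aluminium: 96 mm long (x), 56 wide (y), 14 thick (z), about 180 g. Two 14 mm square through holes on its long centre line, 60 mm apart (30 mm either side of the middle). Starts between the long and short plates. The stacked plates lie loose, nearly parallel; the ends of the longer ones show. Origin: centre of the underside.
- long_plate: The long plate, painted green: 128 mm long (x), 56 wide (y), 14 thick (z), about 250 g. Two 14 mm square through holes on its long centre line, 88 mm apart (44 mm either side of the middle). Starts at the bottom, flat on the bench. The stacked plates lie loose, nearly parallel; the ends of the longer ones show. Origin: centre of the underside.
- short_fixture: Fixed blue block, 130 mm long (x), 44 wide (y), 18 high, with two brass pins on its long centre line 36 mm apart (the blocks differ only in this). Pins 9 mm thick, 12 tall, upper 6 tapered to a 3 mm tip. Fits only the short plate, either way round, which then lies flat, centred, its origin 18 mm above this one's. Origin: centre of the underside, on the bench.
- middle_fixture: Fixed blue block, 130 mm long (x), 44 wide (y), 18 high, with two brass pins on its long centre line 60 mm apart (the blocks differ only in this). Pins 9 mm thick, 12 tall, upper 6 tapered to a 3 mm tip. Fits only the middle plate, either way round, which then lies flat, centred, its origin 18 mm above this one's. Origin: centre of the underside, on the bench.
- long_fixture: Fixed blue block, 130 mm long (x), 44 wide (y), 18 high, with two brass pins on its long centre line 88 mm apart (the blocks differ only in this). Pins 9 mm thick, 12 tall, upper 6 tapered to a 3 mm tip. Fits only the long plate, either way round, which then lies flat, centred, its origin 18 mm above this one's. Origin: centre of the underside, on the bench.
- bowl_rest: Fixed round wooden rest with a red face, 90 mm in diameter, top face 14 mm above the bench. Origin: centre of its underside, on the bench.
- copper_bowl: A finished copper-coloured bowl of the same shape and size as the silver one, standing on the bench beyond the work; not to be disturbed. Origin: centre of the underside of its foot.
Not all that is in view belongs to the job. Of the things like the middle_plate, leave any that is brown; of the rest the larger one is meant.

How it is judged (in metres and radians):
On the way, in this order (a step that is already met when the one before it is completed fails the run):
1. the silver bowl stands on the round rest, let go (horizontal distance between bowl and bowl_rest below 0.015 m and z of bowl in the frame of bowl_rest between 0.011 and 0.018 m and angle between bowl's own z axis and vertical below 0.1 rad and linear speed of bowl below 0.02 m/s and contact force between bowl and the fingers below 0.1 N), for 0.2 s.
2. the short plate is down over both pins of its fixture, let go (horizontal distance between short_plate and short_fixture below 0.008 m and z of short_plate in the frame of short_fixture between 0.015 and 0.021 m and angle between the x axis of short_plate and the x axis of short_fixture, either way round below 0.22 rad and angle between short_plate's own z axis and vertical below 0.06 rad and linear speed of short_plate below 0.02 m/s and contact force between short_plate and the fingers below 0.1 N), for 0.2 s.
3. the middle plate is down over both pins of its fixture, let go (horizontal distance between middle_plate and middle_fixture below 0.008 m and z of middle_plate in the frame of middle_fixture between 0.015 and 0.021 m and angle between the x axis of middle_plate and the x axis of middle_fixture, either way round below 0.22 rad and angle between middle_plate's own z axis and vertical below 0.06 rad and linear speed of middle_plate below 0.02 m/s and contact force between middle_plate and the fingers below 0.1 N), for 0.2 s.
4. the long plate is down over both pins of its fixture, let go (horizontal distance between long_plate and long_fixture below 0.008 m and z of long_plate in the frame of long_fixture between 0.015 and 0.021 m and angle between the x axis of long_plate and the x axis of long_fixture, either way round below 0.22 rad and angle between long_plate's own z axis and vertical below 0.06 rad and linear speed of long_plate below 0.02 m/s and contact force between long_plate and the fingers below 0.1 N), for 0.2 s.
At the end, for the whole second after the job is handed in: The silver bowl stands upright on the round rest within 15 mm of its middle; each plate lies flat (within 3 mm of fully down) over both pins of the fixture with its own pin spacing, centred within 8 mm; all released and at rest (all of step 1 and all of step 2 and all of step 3 and all of step 4); the robot touches nothing.
It fails at once if the copper bowl is disturbed (moved more than 15 mm) (distance of copper_bowl from where it was at the start of the episode above 0.015 m).
It also fails if it takes over 118 s, if anything falls off the work surface, if the arm or the gripper's body presses on something with over 40 N, if the wrist force passes 120 N, or if a joint passes its speed limit or range.

ROBOT

A 6-joint arm with a two-finger parallel gripper is mounted at the origin on the work surface. World frame = base frame: x ahead of the robot, y to its left, z up, the work surface at z = 0. Lengths are in mm, angles in rad, forces in N, time in s.
With the tool pointing down it reaches from about 300 to 775 mm from the base axis. Payload 14.6 kg.
Tool frame: the origin (TCP) lies midway between the tips of the shut fingers; the grasp point (between the pads) lies 19 mm behind it (manip.hold_point_z is the distance from the TCP to the grasp point, in mm); z points along the fingers, y is the direction in which the jaws open and shut (so a half turn about z gives the same grasp; the last joint's range is limited). The gripper opens to 94 mm and grips with 3 to 60 N. Pads are 16 mm wide; open, the fingers measure 119 mm over their backs; the gripper's body (75 mm by 177 mm) begins 78 mm behind the grasp point.
Start: joints at [1.129, 0.3, 1.521, -0, 1.321, -0.067], TCP at [201.344, 511.81, 205.446] pointing down, gripper open.
Joint ranges: [-3.03, 3.03], [-0.79, 2.21], [0.23, 2.52], [-1.04, 4.18], [0, 3.07], [-2.55, 2.55]. Speed limits (rad/s): [2.22, 2.22, 2.57, 3.14, 3.14, 3.14].

INTERFACE

Orientations are given as [roll, pitch, yaw] about the fixed x, y, z axes, in that order (R = Rz(yaw) Ry(pitch) Rx(roll)).
In Python, from cell import manip gives the robot as it stands.
- The arm moves only by the shell command python3 -m crank 'ROWS' [OPENING] [FORCE]. ROWS is JSON, a list of rows, each an object with "offset": the shift along the world's x, y, z in m, a list of three; "spin": the turn about the world's z in degrees. In form: [{"offset": [dx, dy, dz], "spin": spin}, ...]. A call has exactly 8 rows; each row is the pose to reach, as a shift and turn from the pose measured when the call began; what a row does not reach only later rows make up. A row lasts 1/12 s, in which the tool goes at most 41.7 mm and 7.16 degrees, less where a joint would pass 70% of its speed; a pose out of reach is approached as far as the arm can. A call with a gripper value outside its range is refused whole. OPENING is the opening, from 0 (shut) to 1 (fully open), set as the call begins (- or left out, the last holds). The fingers move at their own pace and stop on an object; FORCE is the grip in N (left out, the last holds). Time passes only in rows, so rows that repeat a pose let the fingers close, or fill a call up. It gives the time, the measured TCP pose, the force and the opening at its end, in the units of the state.
- manip.read_state(): the state, without advancing time (a new reading comes with each control period).
- manip.camera(name): name is "side" or "top" or "wrist"; returns a dict with "pixels" (400x640x3 uint8, red, green, blue), "fx", "fy", "cx", "cy" (pixels), "extrinsics" (4x4, takes a point from world to camera coordinates); the wrist camera has in their place "hand_eye" (4x4, takes a point from camera to tool coordinates, whose origin is the TCP and whose axes are the flange's). Camera axes: x right, y down, z forward; pixel columns grow to the right and rows downward; lengths in mm; the calibration is good to about 2 mm. A picture is of the moment at which its call begins: read the wrist's pose just before it. There is no depth.
- manip.sign_off(): hands the job in, once; it reports no verdict.
Trained networks look in a picture, given as the dict that the camera call returned (one of the last four; its "shot" number tells which), for a name from the list of things; names that differ only in an ending like _2 or _b are one class to them, and where a whole thing is asked for, a point or a joint stands for the part that bears it (a point fixed in the world has none). Each returns a list of dicts, best first, with "conf" (0 to 1); they miss things now and then, are a little off and sometimes report something else, mostly with a low value. They report only what shows in the picture. A call takes as long as a camera call. They do not tell look-alikes from the thing itself.
- manip.search_frame(picture, name): "location" ([x, y, z] in mm, in world coordinates, good to about 4 mm: the middle of the surface that is visible of it).
- manip.masks_of(picture, name): "mask" (400x640 bool, what is visible of it).
The state is a dict: "clock": time; "joints": joint angles; "qd": joint speeds; "effort": joint torques, N m; "eef_pos": TCP position; "eef_rot": TCP orientation; "wrist_force": force on the tool from outside, world axes, zero at the start; "moment": the same for the moment, N m; "finger_gap": finger opening in mm.
Only numpy, scipy, OpenCV 4.12 (cv2) and the standard library are available. Lean on these libraries where they do the work, as an engineer would, in place of code of your own. Each camera call takes 0.05 s, during which the arm holds its last target. There are 200 camera calls.

## Working session

There is one attempt and no reset: what is moved stays moved. The work goes in short steps, Python scripts to look and compute and a shell command to move; the robot and the scene stay as the last step left them, time stands still between calls to the robot, and variables do not carry over. Pictures are saved under pics/ and viewed, about 12 in all and at most 16, crops included, and the job is handed in when it is done.

```bash
ls; mkdir -p pics; cat > h.py <<'E'
import numpy as np, cv2
from cell import manip
from scipy.spatial.transform import Rotation as R
def ray(p,u,v,st=None):
    d=np.array([(u-p['cx'])/p['fx'],(v-p['cy'])/p['fy'],1.])
    if 'extrinsics' in p:
        T=np.linalg.inv(np.array(p['extrinsics']))
    else:
        W=np.eye(4);W[:3,:3]=R.from_euler('xyz',st['eef_rot']).as_matrix();W[:3,3]=st['eef_pos']
        T=W@np.array(p['hand_eye'])
    return T[:3,3],T[:3,:3]@d
def atz(p,u,v,z,st=None):
    o,d=ray(p,u,v,st); return o+d*(z-o[2])/d[2]
def save(p,n): cv2.imwrite('pics/%s.png'%n,cv2.cvtColor(p['pixels'],cv2.COLOR_RGB2BGR))
E
python3 - <<'E'
from h import *
st=manip.read_state(); print(st)
for c in ['top','side']:
    p=manip.camera(c); save(p,c+'0')
    for n in ['bowl','short_plate','middle_plate','long_plate','short_fixture','middle_fixture','long_fixture','bowl_rest','copper_bowl']:
        print(c,n,[(np.round(r['location']).tolist(),round(r['conf'],2)) for r in manip.search_frame(p,n)])
E
```

```text
pics
{'clock': 0.0, 'joints': array([ 1.12939627e+00,  3.00471875e-01,  1.52162407e+00, -1.64971337e-05,
        1.32069604e+00, -6.65874360e-02]), 'qd': array([ 5.86955242e-04, -1.55197575e-04,  2.37626811e-03, -7.18732833e-04,
       -2.91889303e-05, -4.14803025e-04]), 'effort': array([ 2.85758881e-05, -5.31808376e+01, -3.52727509e+01,  7.08881859e-02,
        2.45351106e-02, -1.30594403e-04]), 'eef_pos': array([201.23423154, 511.56263597, 204.86772343]), 'eef_rot': array([-3.14039492e+00, -6.38578600e-05,  2.76678409e+00]), 'wrist_force': array([ 0.17269435, -0.46144443, -0.5176863 ]), 'moment': array([ 0.03031005, -0.02215921,  0.02595029]), 'finger_gap': 94.0790398664424}
top bowl []
top short_plate [([486.0, 132.0, 43.0], 0.71)]
top middle_plate [([476.0, 148.0, 28.0], 0.82), ([702.0, 354.0, 19.0], 0.75), ([681.0, 203.0, 12.0], 0.73)]
top long_plate [([452.0, 152.0, 18.0], 0.64)]
top short_fixture [([476.0, -144.0, 17.0], 0.74), ([539.0, 303.0, 16.0], 0.74)]
top middle_fixture [([513.0, 0.0, 16.0], 0.79)]
top long_fixture [([506.0, -291.0, 20.0], 0.72), ([477.0, -146.0, 18.0], 0.16)]
top bowl_rest [([538.0, 301.0, 9.0], 0.67), ([502.0, 158.0, 57.0], 0.49)]
top copper_bowl [([738.0, 82.0, 22.0], 0.55)]
side bowl [([501.0, 137.0, 67.0], 0.8)]
side short_plate [([500.0, 129.0, 44.0], 0.83)]
side middle_plate [([681.0, 194.0, 11.0], 0.78), ([699.0, 345.0, 12.0], 0.62), ([502.0, 134.0, 27.0], 0.55)]
side long_plate [([487.0, 126.0, 11.0], 0.65)]
side short_fixture [([479.0, -153.0, 19.0], 0.91)]
side middle_fixture [([515.0, -5.0, 18.0], 0.83), ([501.0, 130.0, 27.0], 0.65), ([490.0, 128.0, 9.0], 0.32)]
side long_fixture [([505.0, -302.0, 19.0], 0.75)]
side bowl_rest [([546.0, 305.0, 14.0], 0.64)]
side copper_bowl [([736.0, 72.0, 32.0], 0.89)]
```

View pics/top0.png

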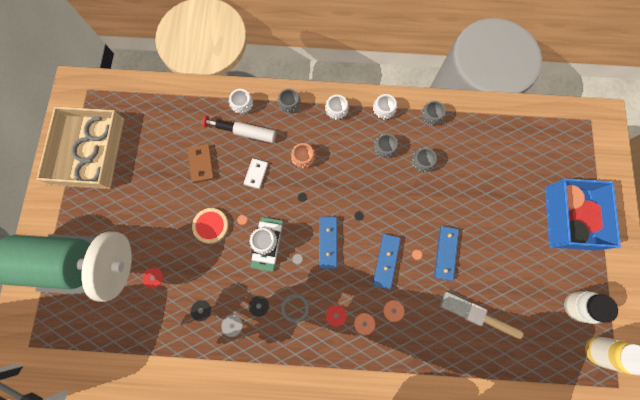

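View pics/side0.png

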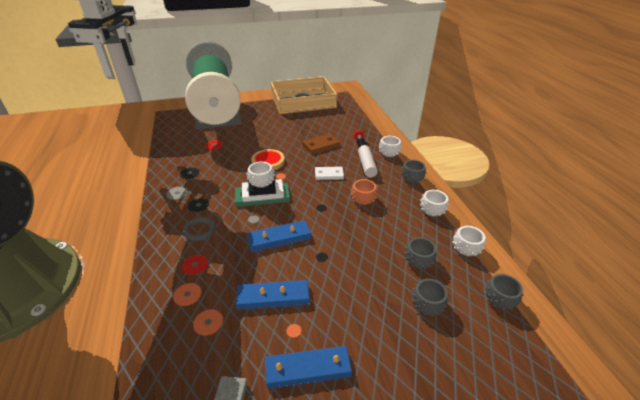

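The top view shows the stack at (266,243), the rest at (210,225), and the middle, short and long fixtures at (328,242), (387,260) and (447,252). The brown plate is at (200,162), the small white decoy at (256,173) and the copper bowl at (302,155). Next I'll get yaws and positions from the masks.

```bash
python3 - <<'E'
from h import *
p=manip.camera('top'); print('cam',np.linalg.inv(p['extrinsics'])[:3,3])
for n,z in [('short_fixture',18),('middle_fixture',18),('long_fixture',18),('short_plate',42),('middle_plate',28),('long_plate',14),('bowl_rest',14),('bowl',84)]:
    for r in manip.masks_of(p,n):
        m=r['mask']; vs,us=np.nonzero(m); q=np.array([atz(p,u,v,z)[:2] for u,v in zip(us,vs)],np.float32)
        (c,s,a)=cv2.minAreaRect(q); print(n,round(r['conf'],2),np.round(c,1),np.round(s,1),round(a,1),len(us))
p=manip.camera('side')
for n,z in [('bowl',84),('bowl_rest',14),('short_fixture',18),('middle_fixture',18),('long_fixture',18)]:
    for r in manip.masks_of(p,n):
        vs,us=np.nonzero(r['mask']); q=np.array([atz(p,u,v,z)[:2] for u,v in zip(us,vs)],np.float32)
        (c,s,a)=cv2.minAreaRect(q); print('side',n,round(r['conf'],2),np.round(c,1),np.round(s,1),round(a,1),len(us))
w=manip.camera('wrist'); print(np.round(w['hand_eye'],3),w['fx'],w['cx'],w['cy'])
E
```

```text
cam [404.87873055   7.44179929 951.59122257]
short_fixture 0.79 [ 476.9 -145.2] [ 46.  129.2] 81.2 960
middle_fixture 0.92 [515.3   1.2] [127.4  42.8] 3.8 908
long_fixture 0.64 [ 507.2 -293.5] [ 49.9 132.3] 82.7 1040
long_fixture 0.43 [534.7 298.8] [88.8 86.6] 51.5 991
short_plate 0.48 [502.9 151.8] [56.6 65.6] 81.1 101
middle_plate 0.81 [502.6 152.2] [58.8 96.8] 84.4 270
middle_plate 0.79 [678.4 198.1] [43.  72.3] 77.8 432
middle_plate 0.61 [696.5 343.9] [102.1  61.5] 15.1 848
middle_plate 0.34 [ 475.2 -144.2] [ 47.8 130.3] 80.5 993
long_plate 0.59 [501.1 153.3] [ 56.5 131.7] 83.9 300
bowl_rest 0.61 [537.9 301.8] [92.9 88.5] 7.0 1052
bowl_rest 0.59 [514.5   2.3] [130.5  44.7] 3.2 931
bowl 0.94 [501.6 153.6] [58.1 60.4] 3.7 554
bowl 0.45 [496.4 143.5] [53.9 90. ] 85.5 233
side bowl 0.96 [499.6 135.7] [95.8 56.6] 80.6 513
side bowl 0.24 [493.3  59.6] [ 65.6 111.8] 83.6 419
side bowl_rest 0.56 [545.7 306.6] [79.8 96.5] 46.2 424
side short_fixture 0.58 [ 476.5 -150. ] [ 58.8 130.7] 80.3 1842
side short_fixture 0.31 [502.2 159.7] [75.6 97.8] 81.4 358
side short_fixture 0.31 [741.5  93.5] [99.9 63.2] 71.4 557
side middle_fixture 0.64 [514.3  -2.5] [129.4  59. ] 1.4 1144
side middle_fixture 0.24 [740.6  93.9] [99.8 61.1] 71.4 539
side long_fixture 0.95 [ 506.1 -295.8] [ 51.7 131.7] 82.0 2620
side long_fixture 0.61 [502.4 160.4] [77.  94.9] 84.0 372
[[-1.00000e-03 -9.64000e-01 -2.67000e-01  7.66420e+01]
 [ 1.00000e+00 -1.00000e-03  1.00000e-03 -1.41000e-01]
 [-1.00000e-03 -2.67000e-01  9.64000e-01 -1.79235e+02]
 [ 0.00000e+00  0.00000e+00  0.00000e+00  1.00000e+00]] 348.7208666382136 316.63733394543794 199.92554366424636
```

```bash
python3 -m crank '[{"offset":[0.038,-0.045,-0.01],"spin":2},{"offset":[0.076,-0.09,-0.02],"spin":4},{"offset":[0.114,-0.135,-0.03],"spin":7},{"offset":[0.152,-0.18,-0.04],"spin":10},{"offset":[0.19,-0.225,-0.04],"spin":13},{"offset":[0.228,-0.27,-0.04],"spin":15.5},{"offset":[0.266,-0.315,-0.04],"spin":15.5},{"offset":[0.302,-0.358,-0.04],"spin":15.5}]' 1 20; python3 -m crank '[{"offset":[0.04,-0.05,0],"spin":0},{"offset":[0.04,-0.05,0],"spin":0},{"offset":[0.04,-0.05,0],"spin":0},{"offset":[0.04,-0.05,0],"spin":0},{"offset":[0.04,-0.05,0],"spin":0},{"offset":[0.04,-0.05,0],"spin":0},{"offset":[0.04,-0.05,0],"spin":0},{"offset":[0.04,-0.05,0],"spin":0}]'
python3 - <<'E'
from h import *
st=manip.read_state(); print(st['eef_pos'],np.degrees(st['eef_rot']),st['wrist_force'])
p=manip.camera('wrist'); save(p,'w1')
for n,z in [('short_plate',42),('middle_plate',28),('long_plate',14),('bowl',66)]:
    for r in manip.masks_of(p,n):
        vs,us=np.nonzero(r['mask']); q=np.array([atz(p,u,v,z,st)[:2] for u,v in zip(us,vs)],np.float32)
        (c,s,a)=cv2.minAreaRect(q); print(n,round(r['conf'],2),np.round(c,1),np.round(s,1),round(a,1),len(us))
E
```

```text
clock: 2.47
eef_pos: [415.6, 257.3, 168.9]
eef_rot: [3.141, 0.0, 3.038]
wrist_force: [0.7, 0.7, -0.1]
finger_gap: 93.7
clock: 3.13
eef_pos: [455.1, 208.0, 169.0]
eef_rot: [3.141, 0.0, 3.039]
wrist_force: [0.4, -0.0, 0.3]
finger_gap: 93.9
[455.14737334 208.02599811 168.9680023 ] [1.79987873e+02 1.73138993e-02 1.74129153e+02] [ 0.42894218 -0.04697704  0.29356984]
short_plate 0.55 [481.2 156.2] [58.  27.6] 81.2 1057
middle_plate 0.81 [692.2 334.9] [63.1 35.9] 15.1 1128
middle_plate 0.74 [677.8 200.1] [42.9 47.4] 83.9 1286
middle_plate 0.73 [502.4 152.1] [56.9 99.2] 84.4 1157
long_plate 0.89 [500.3 152.7] [ 56.2 130.5] 83.1 1231
bowl 0.93 [506.  155.5] [60.2 71.6] 72.9 4047
```

View pics/w1.png

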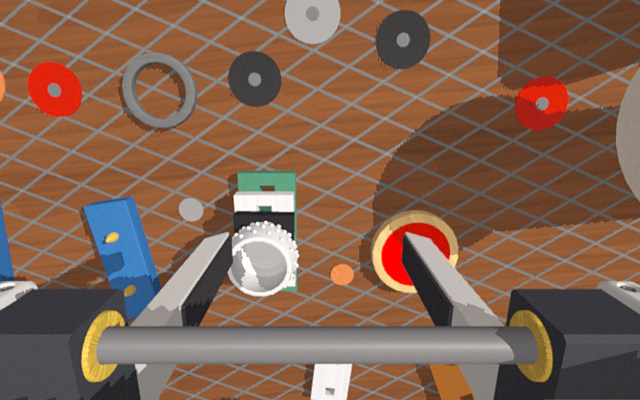

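The wrist picture shows the bowl at (263,258) on top of the black, silver and green plates, which are nearly parallel. The rest is at (415,250). I'll move over the bowl and measure its centre.

```bash
python3 -m crank '[{"offset":[0.024,-0.028,0],"spin":0},{"offset":[0.048,-0.055,-0.02],"spin":0},{"offset":[0.048,-0.055,-0.05],"spin":0},{"offset":[0.048,-0.055,-0.05],"spin":0},{"offset":[0.048,-0.055,-0.05],"spin":0},{"offset":[0.048,-0.055,-0.05],"spin":0},{"offset":[0.048,-0.055,-0.05],"spin":0},{"offset":[0.048,-0.055,-0.05],"spin":0}]'
cat >> h.py <<'E'
def rects(p,items,st=None):
    for n,z in items:
        for r in manip.masks_of(p,n):
            if r['conf']<.4: continue
            vs,us=np.nonzero(r['mask']); q=np.array([atz(p,u,v,z,st)[:2] for u,v in zip(us,vs)],np.float32)
            (c,s,a)=cv2.minAreaRect(q); print(n,round(r['conf'],2),np.round(c,1),np.round(s,1),round(a,1),len(us))
E
python3 - <<'E'
from h import *
st=manip.read_state(); print(st['eef_pos'])
p=manip.camera('wrist'); save(p,'w2'); rects(p,[('bowl',66),('bowl',84),('short_plate',42),('middle_plate',28),('long_plate',14)],st)
E
```

```text
clock: 4.05
eef_pos: [503.8, 153.2, 120.4]
eef_rot: [3.141, 0.002, 3.039]
wrist_force: [-0.7, -0.0, 0.3]
finger_gap: 93.8
[503.7630697  153.2199519  120.40628043]
bowl 0.56 [505.3 153.6] [64.5 67.6] 84.1 6497
bowl 0.56 [499.3 154.1] [59.5 62.3] 84.1 6497
short_plate 0.68 [502.2 152.8] [55.4 67. ] 82.5 1107
middle_plate 0.96 [684.3 194.6] [41.9 37.8] 80.0 1392
middle_plate 0.79 [503.4 151.5] [55.6 96.5] 84.1 1524
long_plate 0.81 [501.4 153.1] [ 55.9 127.4] 84.0 1843
```

View pics/w2.png

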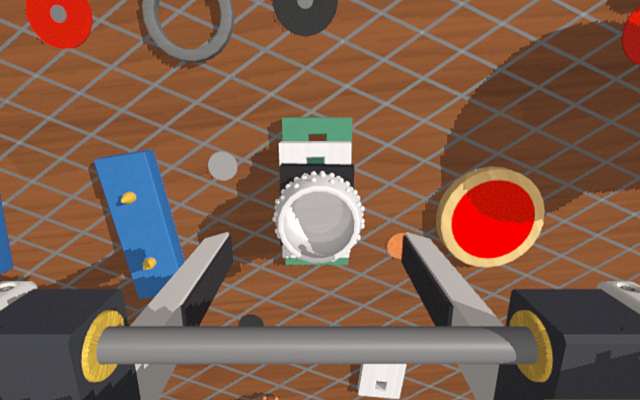

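The bowl is centred between the fingers at (320,223), so I'll go down, grip and lift.

```bash
python3 -m crank '[{"offset":[0,0,-0.03],"spin":0},{"offset":[0,0,-0.06],"spin":0},{"offset":[0,0,-0.073],"spin":0},{"offset":[0,0,-0.073],"spin":0},{"offset":[0,0,-0.073],"spin":0},{"offset":[0,0,-0.073],"spin":0},{"offset":[0,0,-0.073],"spin":0},{"offset":[0,0,-0.073],"spin":0}]' 1 20
python3 -m crank '[{"offset":[0,0,0],"spin":0},{"offset":[0,0,0],"spin":0},{"offset":[0,0,0],"spin":0},{"offset":[0,0,0],"spin":0},{"offset":[0,0,0],"spin":0},{"offset":[0,0,0],"spin":0},{"offset":[0,0,0],"spin":0},{"offset":[0,0,0],"spin":0}]' 0.3 20
python3 -m crank '[{"offset":[0,0,0],"spin":0},{"offset":[0,0,0.005],"spin":0},{"offset":[0,0,0.02],"spin":0},{"offset":[0,0,0.04],"spin":0},{"offset":[0,0,0.06],"spin":0},{"offset":[0,0,0.06],"spin":0},{"offset":[0,0,0.06],"spin":0},{"offset":[0,0,0.06],"spin":0}]'
python3 - <<'E'
from h import *
st=manip.read_state(); print(st['eef_pos'])
p=manip.camera('wrist'); save(p,'w3'); rects(p,[('short_plate',42),('middle_plate',28),('long_plate',14),('bowl_rest',14),('middle_fixture',18)],st)
E
```

```text
clock: 5.02
eef_pos: [504.1, 152.7, 47.3]
eef_rot: [3.141, 0.002, 3.038]
wrist_force: [0.5, -0.9, 0.3]
finger_gap: 94.0
clock: 5.68
eef_pos: [504.1, 152.8, 47.3]
eef_rot: [3.141, 0.002, 3.038]
wrist_force: [-0.0, 0.4, 1.6]
finger_gap: 60.6
clock: 6.35
eef_pos: [503.6, 152.7, 106.3]
eef_rot: [3.141, 0.001, 3.038]
wrist_force: [-0.5, -0.1, -2.0]
finger_gap: 60.7
[503.60310028 152.66283607 106.31571306]
short_plate 0.66 [486.  154.3] [56.7 33.2] 83.2 2683
middle_plate 0.68 [474.  154.7] [55.9 37.8] 84.0 1945
middle_plate 0.63 [673.1 196.4] [44.  38.1] 84.0 1674
long_plate 0.72 [456.1 158.3] [56.7 36. ] 84.0 1784
bowl_rest 0.96 [537.2 299.6] [94.4 88.3] 39.8 9294
middle_fixture 0.95 [508.7   4.2] [120.3  52.4] 2.6 8530
```

View pics/w3.png

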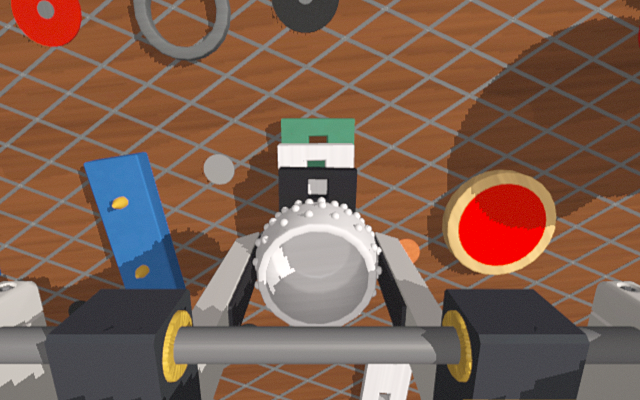

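The bowl is lifted upright, with its rim centre at (316,275), about 2 mm off the TCP. The rest is at (537.5,300.5).

```bash
python3 -m crank '[{"offset":[0.007,0.03,0],"spin":0},{"offset":[0.016,0.068,0],"spin":0},{"offset":[0.026,0.106,0],"spin":0},{"offset":[0.036,0.148,0],"spin":0},{"offset":[0.036,0.148,-0.02],"spin":0},{"offset":[0.036,0.148,-0.05],"spin":0},{"offset":[0.036,0.148,-0.07],"spin":0},{"offset":[0.036,0.148,-0.08],"spin":0}]'
python3 -m crank '[{"offset":[0,0,0],"spin":0},{"offset":[0,0,0],"spin":0},{"offset":[0,0,0],"spin":0},{"offset":[0,0,0],"spin":0},{"offset":[0,0,0],"spin":0},{"offset":[0,0,0],"spin":0},{"offset":[0,0,0],"spin":0},{"offset":[0,0,0],"spin":0}]'
python3 -c "
from h import *
print(manip.read_state()['eef_pos'])
p=manip.camera('side');save(p,'s1')"
```

```text
clock: 7.32
eef_pos: [538.4, 300.3, 23.4]
eef_rot: [-3.14, -0.002, 3.039]
wrist_force: [-0.5, -0.4, -0.7]
finger_gap: 60.7
clock: 7.98
eef_pos: [538.5, 300.3, 23.7]
eef_rot: [-3.14, -0.002, 3.039]
wrist_force: [-0.3, 0.4, -1.3]
finger_gap: 60.6
[538.5298488  300.34286474  23.67556273]
```

```bash
python3 -m crank '[{"offset":[0,0,-0.001],"spin":0},{"offset":[0,0,-0.002],"spin":0},{"offset":[0,0,-0.003],"spin":0},{"offset":[0,0,-0.004],"spin":0},{"offset":[0,0,-0.004],"spin":0},{"offset":[0,0,-0.004],"spin":0},{"offset":[0,0,-0.004],"spin":0},{"offset":[0,0,-0.004],"spin":0}]'
python3 -m crank '[{"offset":[0,0,0],"spin":0},{"offset":[0,0,0],"spin":0},{"offset":[0,0,0],"spin":0},{"offset":[0,0,0],"spin":0},{"offset":[0,0,0],"spin":0},{"offset":[0,0,0],"spin":0},{"offset":[0,0,0],"spin":0},{"offset":[0,0,0],"spin":0}]' 1
python3 -m crank '[{"offset":[0,0,0.03],"spin":0},{"offset":[0,0,0.06],"spin":0},{"offset":[0,0,0.09],"spin":0},{"offset":[0,0,0.1],"spin":0},{"offset":[0,0,0.1],"spin":0},{"offset":[0,0,0.1],"spin":0},{"offset":[0,0,0.1],"spin":0},{"offset":[0,0,0.1],"spin":0}]'
python3 - <<'E'
from h import *
st=manip.read_state(); print(st['eef_pos'])
p=manip.camera('wrist'); save(p,'w4'); rects(p,[('bowl',38),('bowl',56),('bowl_rest',14),('short_plate',42)],st)
E
```

```text
clock: 8.7
eef_pos: [538.5, 300.3, 19.5]
eef_rot: [-3.14, -0.002, 3.039]
wrist_force: [0.4, -0.2, -1.3]
finger_gap: 60.7
clock: 9.37
eef_pos: [538.5, 300.3, 19.5]
eef_rot: [-3.14, -0.002, 3.039]
wrist_force: [-0.9, -0.3, -0.1]
finger_gap: 93.7
clock: 10.03
eef_pos: [537.8, 300.0, 117.6]
eef_rot: [-3.139, -0.005, 3.039]
wrist_force: [0.2, -0.4, -0.7]
finger_gap: 94.3
[537.84108744 299.98437283 117.58200982]
bowl 0.84 [539.5 299.8] [63.8 65.8] 49.8 5278
bowl 0.84 [534.2 300.3] [59.4 61.3] 49.8 5278
bowl_rest 0.93 [536.3 302.8] [88.9 85.8] 74.2 3333
short_plate 0.9 [503.5 155.7] [62.3 65.4] 83.0 6744
```

View pics/w4.png

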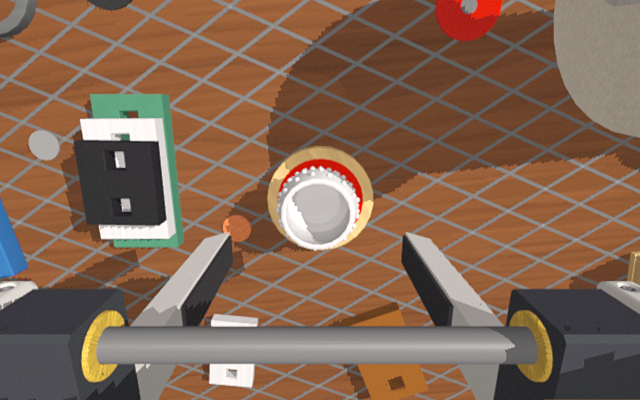

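The bowl stands centred on the rest, with its rim at (318,210) and the rest at (320,198). Next is the short plate.

```bash
python3 -m crank '[{"offset":[-0.008,-0.035,0],"spin":0},{"offset":[-0.017,-0.075,0],"spin":0},{"offset":[-0.026,-0.115,0],"spin":0},{"offset":[-0.035,-0.147,0],"spin":0},{"offset":[-0.035,-0.147,0],"spin":0},{"offset":[-0.035,-0.147,0],"spin":0},{"offset":[-0.035,-0.147,0],"spin":0},{"offset":[-0.035,-0.147,0],"spin":0}]'
python3 - <<'E'
from h import *
st=manip.read_state(); print(st['eef_pos'])
p=manip.camera('wrist'); save(p,'w5'); rects(p,[('short_plate',42),('middle_plate',28),('long_plate',14),('middle_fixture',18)],st)
E
```

```text
clock: 10.95
eef_pos: [503.6, 154.2, 118.9]
eef_rot: [-3.14, -0.003, 3.04]
wrist_force: [0.2, 0.0, 0.6]
finger_gap: 94.2
[503.60266718 154.17424444 118.92008555]
short_plate 0.74 [503.  152.2] [56.7 67.1] 83.1 5669
short_plate 0.63 [499.6 152. ] [53.  93.5] 84.0 2754
middle_plate 0.94 [683.1 195.3] [43.  41.3] 81.1 1593
middle_plate 0.75 [503.2 151.9] [56.3 97.7] 84.3 2676
long_plate 0.78 [502.  152.9] [ 56.  128.6] 84.1 2160
middle_fixture 0.7 [514.7   4.5] [130.   51.2] 2.6 7824
```

View pics/w5.png

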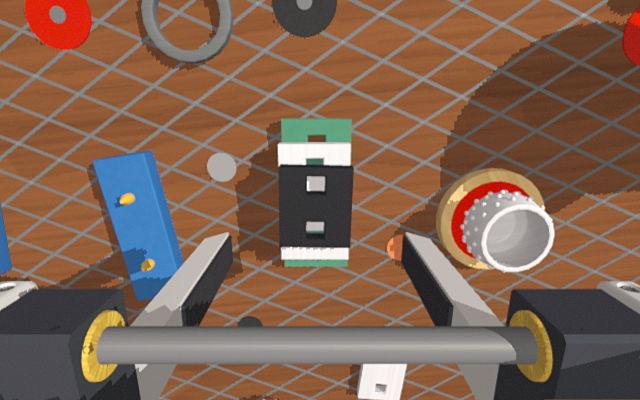

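```bash
python3 -m crank '[{"offset":[-0.001,-0.002,-0.03],"spin":-1},{"offset":[-0.001,-0.002,-0.06],"spin":-1},{"offset":[-0.001,-0.002,-0.08],"spin":-1},{"offset":[-0.001,-0.002,-0.088],"spin":-1},{"offset":[-0.001,-0.002,-0.088],"spin":-1},{"offset":[-0.001,-0.002,-0.088],"spin":-1},{"offset":[-0.001,-0.002,-0.088],"spin":-1},{"offset":[-0.001,-0.002,-0.088],"spin":-1}]' 1 25
python3 -m crank '[{"offset":[0,0,0],"spin":0},{"offset":[0,0,0],"spin":0},{"offset":[0,0,0],"spin":0},{"offset":[0,0,0],"spin":0},{"offset":[0,0,0],"spin":0},{"offset":[0,0,0],"spin":0},{"offset":[0,0,0],"spin":0},{"offset":[0,0,0],"spin":0}]' 0.3 25
python3 -m crank '[{"offset":[0,0,0],"spin":0},{"offset":[0,0,0.005],"spin":0},{"offset":[0,0,0.02],"spin":0},{"offset":[0,0,0.05],"spin":0},{"offset":[0,0,0.08],"spin":0},{"offset":[0,0,0.08],"spin":0},{"offset":[0,0,0.08],"spin":0},{"offset":[0,0,0.08],"spin":0}]'
python3 - <<'E'
from h import *
st=manip.read_state(); print(st['eef_pos'],st['eef_rot'])
p=manip.camera('wrist'); save(p,'w6'); rects(p,[('short_plate',42+80),('middle_plate',28),('long_plate',14)],st)
E
```

```text
clock: 11.87
eef_pos: [503.1, 152.0, 32.2]
eef_rot: [-3.14, -0.001, 3.022]
wrist_force: [0.8, -0.2, -0.3]
finger_gap: 94.0
clock: 12.53
eef_pos: [503.1, 152.0, 32.1]
eef_rot: [-3.14, -0.001, 3.022]
wrist_force: [-0.4, -0.8, 0.4]
finger_gap: 55.7
clock: 13.2
eef_pos: [502.7, 151.9, 111.5]
eef_rot: [-3.14, -0.002, 3.022]
wrist_force: [-0.1, -0.5, -0.8]
finger_gap: 55.9
[502.65628336 151.91679714 111.47934159] [-3.13996914e+00 -1.79335695e-03  3.02215349e+00]
short_plate 0.9 [501.6 151.8] [56.5 68.1] 83.0 12084
middle_plate 0.71 [697.5 361.4] [ 6.  37.7] 84.6 202
middle_plate 0.69 [487.6 153. ] [56.9 67.1] 84.4 3799
middle_plate 0.6 [677.1 195.2] [41.4 38.7] 83.2 1485
long_plate 0.65 [459.3 157.6] [55.9 43.8] 84.2 1924
```

View pics/w6.png

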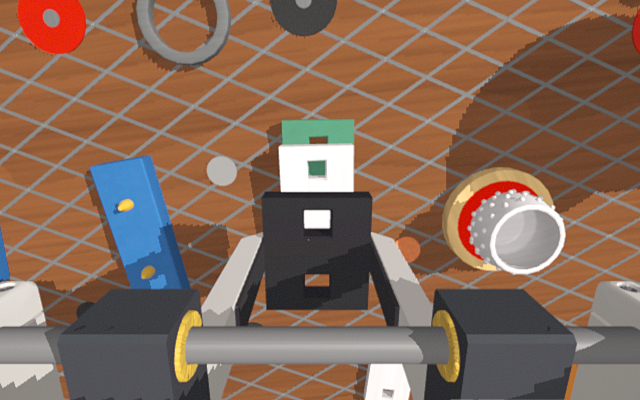

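The short plate hangs level in the fingers; its hole edges are at v≈209 and 274. I'll carry it beyond the short fixture so that the wrist camera sees the pins.

```bash
python3 -m crank '[{"offset":[0.002,-0.025,0.01],"spin":0},{"offset":[0.006,-0.06,0.02],"spin":0},{"offset":[0.012,-0.097,0.02],"spin":0},{"offset":[0.02,-0.135,0.02],"spin":-1},{"offset":[0.026,-0.172,0.02],"spin":-2},{"offset":[0.032,-0.21,0.02],"spin":-2},{"offset":[0.038,-0.247,0.02],"spin":-2},{"offset":[0.044,-0.28,0.02],"spin":-2}]'
python3 -m crank '[{"offset":[0.005,-0.015,0],"spin":0},{"offset":[0.005,-0.015,0],"spin":0},{"offset":[0.005,-0.015,0],"spin":0},{"offset":[0.005,-0.015,0],"spin":0},{"offset":[0.005,-0.015,0],"spin":0},{"offset":[0.005,-0.015,0],"spin":0},{"offset":[0.005,-0.015,0],"spin":0},{"offset":[0.005,-0.015,0],"spin":0}]'
python3 - <<'E'
from h import *
st=manip.read_state(); print(st['eef_pos'],st['eef_rot'])
p=manip.camera('wrist'); save(p,'w7'); rects(p,[('short_plate',st['eef_pos'][2]+10),('short_fixture',18),('middle_fixture',18),('long_fixture',18)],st)
E
```

```text
clock: 14.07
eef_pos: [546.3, -130.4, 130.4]
eef_rot: [-3.14, -0.004, 2.987]
wrist_force: [0.7, -0.2, -2.0]
finger_gap: 55.8
clock: 14.73
eef_pos: [551.4, -144.8, 130.5]
eef_rot: [-3.14, -0.004, 2.987]
wrist_force: [0.5, 0.6, -0.8]
finger_gap: 55.9
[ 551.35922302 -144.81718394  130.51729256] [-3.13971892 -0.00364134  2.98739937]
short_plate 0.71 [ 550.4 -145.1] [56.5 68.1] 81.3 11965
short_fixture 0.62 [ 478.5 -147.5] [ 44.9 129.2] 80.6 8849
middle_fixture 0.57 [516.1  -3.2] [129.6  50. ] 2.9 9520
long_fixture 0.82 [ 508.7 -292.1] [ 52.7 130.2] 83.4 8920
```

View pics/w7.png

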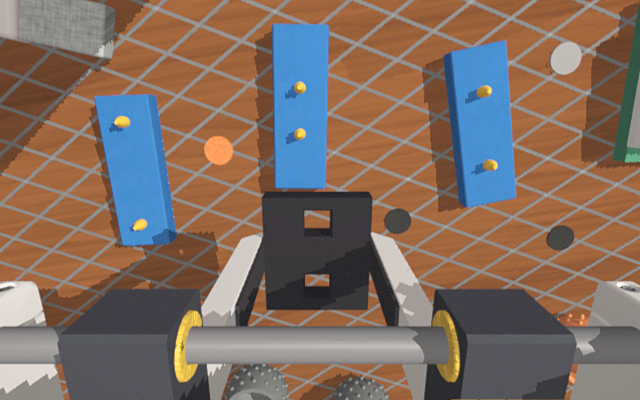

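The picture shows all three fixtures with their pins: short at (300,88) and (300,134), middle at (484,91) and (489,165), long at (122,122) and (139,226). I'll measure pins and holes in this same image.

```bash
cat >> h.py <<'E'
def tool(st,P): # world -> tool-frame xy aligned (camera-robust)
    return R.from_euler('xyz',st['eef_rot']).inv().apply(np.asarray(P)-st['eef_pos'])
def pins(p,st,z=24,box=None):
    hsv=cv2.cvtColor(p['pixels'],cv2.COLOR_RGB2HSV)
    m=cv2.inRange(hsv,(15,120,90),(32,255,255))
    n,l,s,c=cv2.connectedComponentsWithStats(m)
    return [(c[i].round(1).tolist(),int(s[i,4]),atz(p,*c[i],z,st).round(1)[:2].tolist()) for i in range(1,n) if 25<s[i,4]<500 and c[i][1]<280]
def holes(p,st,mask,ztop,dark=True,thr=60):
    g=p['pixels'].max(2).astype(np.uint8)
    ys,xs=np.nonzero(mask); hull=cv2.convexHull(np.stack([xs,ys],1).astype(np.int32))
    H=np.zeros(g.shape,np.uint8); cv2.fillConvexPoly(H,hull,255); H=cv2.erode(H,np.ones((9,9)))
    hm=((H>0)&((g>thr) if dark else (g<thr))).astype(np.uint8)
    n,l,s,c=cv2.connectedComponentsWithStats(hm)
    out=[]
    for i in range(1,n):
        if s[i,4]<100: continue
        x,y,w,h=s[i,:4]; u=x+(w-1)/2
        a=atz(p,u,y-.5,ztop,st); b=atz(p,u,y+h-.5,ztop-14,st)
        out.append((s[i].tolist(),tool(st,a).round(1).tolist(),tool(st,b).round(1).tolist()))
    return out
E
python3 - <<'E'
from h import *
st=manip.read_state()
p=manip.camera('wrist')
for r in pins(p,st): print(r)
m=manip.masks_of(p,'short_plate')[0]['mask']
for r in holes(p,st,m,st['eef_pos'][2]+10): print(r)
print(p['pixels'][240:325:2,315].max(1) if 0 else '')
for r in pins(p,st): print(tool(st,[*r[2],24]).round(1))
E
```

```text
([299.9, 87.3], 87, [461.2, -144.8])
([484.3, 91.2], 119, [486.4, -2.7])
([122.1, 121.5], 122, [464.9, -290.0])
([299.8, 133.7], 83, [496.4, -150.8])
([490.2, 164.7], 103, [545.6, 0.4])
([139.9, 224.7], 101, [551.6, -301.0])
([265, 198, 104, 60, 2428], [31.0, -0.3, -9.9], [-8.2, -0.3, 4.0])
([304, 210, 27, 19, 501], [24.7, -0.0, -9.9], [9.4, -0.0, 4.0])
([305, 274, 25, 13, 323], [-11.0, -0.0, -10.0], [-26.6, -0.0, 3.9])

[ 88.7 -13.2 106.8]
[ 85.7 131.1 106.5]
[  62.7 -156.1  107. ]
[ 53.  -13.7 106.7]
[ 27.7 143.3 106.3]
[ -24.7 -153.6  106.6]
```

Pin spacings come out at 35.7, 59.3 and 87.4 mm, so the fixtures are identified. The short fixture centre is (478.8,-147.8), yaw -9.7°. I'll move above it.

```bash
python3 -m crank '[{"offset":[-0.03,-0.001,0],"spin":-0.8},{"offset":[-0.06,-0.002,-0.01],"spin":-0.8},{"offset":[-0.073,-0.003,-0.03],"spin":-0.8},{"offset":[-0.073,-0.003,-0.06],"spin":-0.8},{"offset":[-0.073,-0.003,-0.08],"spin":-0.8},{"offset":[-0.073,-0.003,-0.085],"spin":-0.8},{"offset":[-0.073,-0.003,-0.085],"spin":-0.8},{"offset":[-0.073,-0.003,-0.085],"spin":-0.8}]'
python3 - <<'E'
from h import *
st=manip.read_state(); print(st['eef_pos'],np.degrees(st['eef_rot']))
p=manip.camera('wrist')
cv2.imwrite('pics/w8.png',cv2.resize(cv2.cvtColor(p['pixels'][180:330,220:420],cv2.COLOR_RGB2BGR),None,fx=3,fy=3))
E
```

```text
clock: 15.75
eef_pos: [478.9, -148.5, 46.3]
eef_rot: [-3.14, -0.003, 2.973]
wrist_force: [0.7, -0.5, -0.1]
finger_gap: 55.5
[ 478.87553109 -148.5209285    46.28559829] [-1.79884535e+02 -1.71053783e-01  1.70324734e+02]
```

View pics/w8.png

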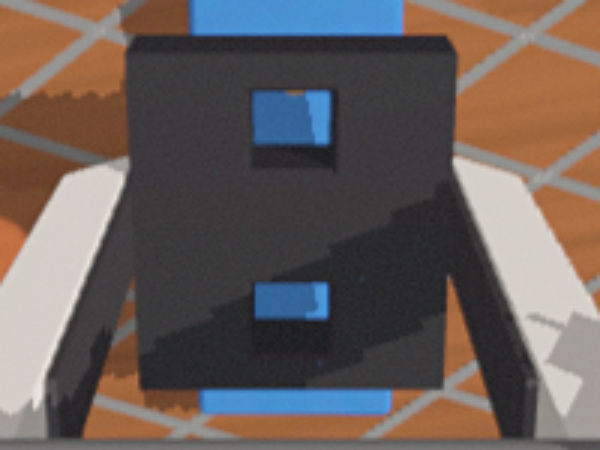

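The crop shows the holes in line with the fixture axis, and the first pin's flank just appearing at the hole's near edge (crop 296,92), as the geometry predicts for a centred plate. I'll lower it.

```bash
python3 -m crank '[{"offset":[-0.0006,0.0007,-0.004],"spin":0},{"offset":[-0.0006,0.0007,-0.008],"spin":0},{"offset":[-0.0006,0.0007,-0.012],"spin":0},{"offset":[-0.0006,0.0007,-0.015],"spin":0},{"offset":[-0.0006,0.0007,-0.018],"spin":0},{"offset":[-0.0006,0.0007,-0.021],"spin":0},{"offset":[-0.0006,0.0007,-0.0235],"spin":0},{"offset":[-0.0006,0.0007,-0.0235],"spin":0}]'
python3 -m crank '[{"offset":[0,0,0],"spin":0},{"offset":[0,0,0],"spin":0},{"offset":[0,0,0],"spin":0},{"offset":[0,0,0],"spin":0},{"offset":[0,0,0],"spin":0},{"offset":[0,0,0],"spin":0},{"offset":[0,0,0],"spin":0},{"offset":[0,0,0],"spin":0}]'
python3 -c "
from h import *
st=manip.read_state();print(st['eef_pos'],st['moment'])"
```

```text
clock: 16.47
eef_pos: [478.3, -147.8, 22.6]
eef_rot: [-3.14, -0.003, 2.973]
wrist_force: [-0.7, 1.1, -1.4]
finger_gap: 55.7
clock: 17.13
eef_pos: [478.3, -147.8, 22.6]
eef_rot: [-3.14, -0.003, 2.973]
wrist_force: [-0.1, 0.5, -1.4]
finger_gap: 55.9
[ 478.27028178 -147.81037018   22.61310573] [-0.00329413 -0.02101575  0.05182483]
```

It went down with no contact force. I'll release and rise.

```bash
python3 -m crank '[{"offset":[0,0,0],"spin":0},{"offset":[0,0,0],"spin":0},{"offset":[0,0,0],"spin":0},{"offset":[0,0,0],"spin":0},{"offset":[0,0,0],"spin":0},{"offset":[0,0,0],"spin":0},{"offset":[0,0,0],"spin":0},{"offset":[0,0,0],"spin":0}]' 1
python3 -m crank '[{"offset":[0,0,0.03],"spin":0},{"offset":[0,0,0.06],"spin":0},{"offset":[0,0,0.09],"spin":0},{"offset":[0,0,0.1],"spin":0},{"offset":[0,0,0.1],"spin":0},{"offset":[0,0,0.1],"spin":0},{"offset":[0,0,0.1],"spin":0},{"offset":[0,0,0.1],"spin":0}]'
python3 - <<'E'
from h import *
st=manip.read_state(); print(st['eef_pos'])
p=manip.camera('wrist')
save(p,'w9'); rects(p,[('short_plate',32),('short_fixture',18)],st)
for r in pins(p,st,30): print(r)
E
```

```text
clock: 17.8
eef_pos: [478.3, -147.8, 22.6]
eef_rot: [-3.14, -0.003, 2.973]
wrist_force: [-1.2, 0.8, -0.8]
finger_gap: 94.1
clock: 18.47
eef_pos: [477.6, -147.6, 121.0]
eef_rot: [-3.14, -0.005, 2.973]
wrist_force: [-0.2, 0.5, 0.0]
finger_gap: 93.9
[ 477.62661438 -147.56456736  121.01530991]
short_plate 0.81 [ 477.8 -148.2] [56.4 65.7] 80.3 5141
short_fixture 0.9 [ 477.6 -147.7] [ 44. 129.] 80.3 4058
([316.8, 180.0], 90, [459.2, -144.6])
([495.1, 181.0], 111, [483.8, -5.5])
([145.2, 213.3], 113, [462.9, -286.8])
([316.8, 222.2], 87, [493.9, -150.5])
([501.5, 247.7], 104, [542.0, -2.3])
```

View pics/w9.png

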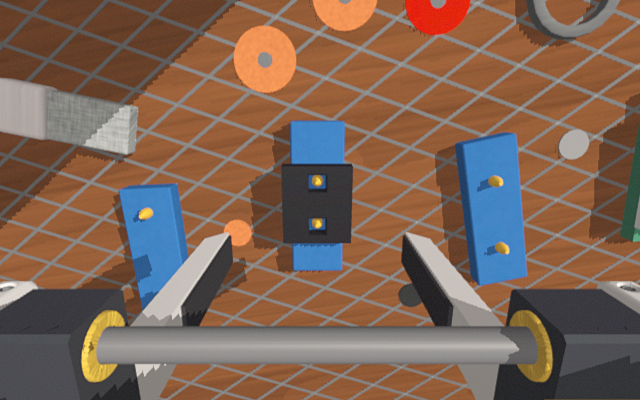

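The short plate is seated, with both pins visible in its holes at (317,181) and (317,224). Next is the middle plate.

```bash
python3 -m crank '[{"offset":[0.003,0.03,0],"spin":0},{"offset":[0.006,0.068,0],"spin":1},{"offset":[0.01,0.106,0],"spin":2},{"offset":[0.013,0.144,0],"spin":3},{"offset":[0.016,0.182,0],"spin":4},{"offset":[0.02,0.22,0],"spin":4},{"offset":[0.023,0.26,0],"spin":4},{"offset":[0.026,0.3,0],"spin":4}]'
python3 -m crank '[{"offset":[0.002,0.02,0],"spin":0},{"offset":[0.002,0.02,0],"spin":0},{"offset":[0.002,0.02,0],"spin":0},{"offset":[0.002,0.02,0],"spin":0},{"offset":[0.002,0.02,0],"spin":0},{"offset":[0.002,0.02,0],"spin":0},{"offset":[0.002,0.02,0],"spin":0},{"offset":[0.002,0.02,0],"spin":0}]'
python3 - <<'E'
from h import *
st=manip.read_state(); print(st['eef_pos'],np.degrees(st['eef_rot']))
p=manip.camera('wrist'); save(p,'w10'); rects(p,[('middle_plate',28),('long_plate',14)],st)
E
```

```text
clock: 19.28
eef_pos: [503.6, 154.2, 121.4]
eef_rot: [-3.14, -0.005, 3.042]
wrist_force: [1.2, -0.5, 0.6]
finger_gap: 94.0
clock: 19.95
eef_pos: [505.7, 173.7, 121.4]
eef_rot: [-3.14, -0.005, 3.041]
wrist_force: [0.7, 0.3, -0.3]
finger_gap: 94.0
[505.74721065 173.66274524 121.43633388] [-179.89298647   -0.26736365  174.26206998]
middle_plate 0.63 [504.1 151. ] [56.5 98. ] 84.5 7652
middle_plate 0.61 [683.6 196.4] [40.9 40.3] 78.4 1442
```

```bash
python3 -m crank '[{"offset":[-0.002,-0.022,0],"spin":0},{"offset":[-0.002,-0.022,-0.03],"spin":0},{"offset":[-0.002,-0.022,-0.06],"spin":0},{"offset":[-0.002,-0.022,-0.09],"spin":0},{"offset":[-0.002,-0.022,-0.104],"spin":0},{"offset":[-0.002,-0.022,-0.104],"spin":0},{"offset":[-0.002,-0.022,-0.104],"spin":0},{"offset":[-0.002,-0.022,-0.104],"spin":0}]' 1 30
python3 -m crank '[{"offset":[0,0,0],"spin":0},{"offset":[0,0,0],"spin":0},{"offset":[0,0,0],"spin":0},{"offset":[0,0,0],"spin":0},{"offset":[0,0,0],"spin":0},{"offset":[0,0,0],"spin":0},{"offset":[0,0,0],"spin":0},{"offset":[0,0,0],"spin":0}]' 0.3 30
python3 -m crank '[{"offset":[0,0,0],"spin":0},{"offset":[0,0,0.005],"spin":0},{"offset":[0,0,0.02],"spin":0},{"offset":[0,0,0.05],"spin":0},{"offset":[0,0,0.08],"spin":0},{"offset":[0,0,0.1],"spin":0},{"offset":[0,0,0.1],"spin":0},{"offset":[0,0,0.1],"spin":0}]'
python3 - <<'E'
from h import *
st=manip.read_state(); print(st['eef_pos'])
p=manip.camera('wrist'); save(p,'w11'); rects(p,[('middle_plate',128),('long_plate',14)],st)
E
```

```text
clock: 20.77
eef_pos: [504.4, 152.2, 18.7]
eef_rot: [-3.14, -0.003, 3.042]
wrist_force: [0.2, 0.2, 0.1]
finger_gap: 93.8
clock: 21.43
eef_pos: [504.4, 152.2, 18.8]
eef_rot: [-3.14, -0.003, 3.042]
wrist_force: [-0.8, -0.1, 1.5]
finger_gap: 55.2
clock: 22.1
eef_pos: [504.6, 152.2, 119.2]
eef_rot: [-3.141, -0.002, 3.042]
wrist_force: [-0.6, -0.2, -1.8]
finger_gap: 55.8
[504.5934586  152.2437749  119.15612643]
middle_plate 0.62 [501.3 152.3] [56.8 95. ] 84.3 17166
middle_plate 0.59 [589.2 181.9] [26.5 25.2] 78.2 1486
middle_plate 0.47 [607.7 292.9] [ 3.9 12.5] 88.4 96
long_plate 0.91 [474. 156.] [56.3 72.7] 84.3 3218
```

View pics/w11.png

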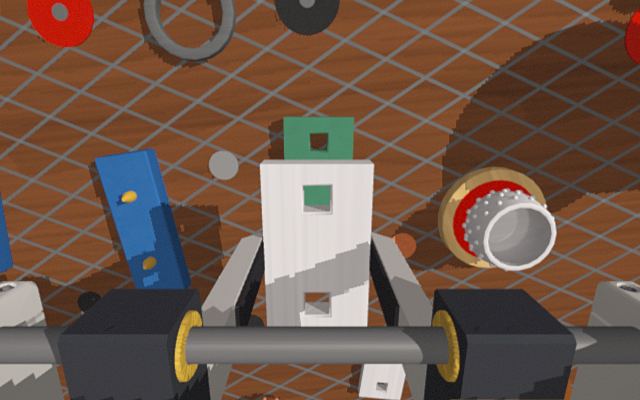

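The middle plate hangs level. Its holes are at (317,198) and (317,303), so its centre is about 0.6 mm from the TCP. I'll carry it beyond the middle fixture and measure the pins there.

```bash
python3 -m crank '[{"offset":[0.015,-0.025,0.01],"spin":0},{"offset":[0.03,-0.05,0.01],"spin":2},{"offset":[0.048,-0.08,0.01],"spin":4},{"offset":[0.066,-0.11,0.01],"spin":6},{"offset":[0.08,-0.135,0.01],"spin":8.7},{"offset":[0.091,-0.153,0.01],"spin":8.7},{"offset":[0.091,-0.153,0.01],"spin":8.7},{"offset":[0.091,-0.153,0.01],"spin":8.7}]'
python3 - <<'E'
from h import *
st=manip.read_state(); print(st['eef_pos'],np.degrees(st['eef_rot']))
p=manip.camera('wrist'); save(p,'w12'); rects(p,[('middle_fixture',18)],st)
for r in pins(p,st): print(r)
E
```

```text
clock: 22.92
eef_pos: [594.2, -1.8, 125.4]
eef_rot: [-3.14, -0.008, -3.091]
wrist_force: [-0.5, -0.2, -2.1]
finger_gap: 55.8
[594.24932871  -1.76340644 125.40427144] [-179.90024476   -0.46718608 -177.10614172]
middle_fixture 0.82 [ 5.057e+02 -4.000e-01] [108.5  43.7] 3.3 7967
([130.7, 14.4], 114, [461.0, -145.1])
([325.0, 62.1], 102, [486.5, -1.4])
([126.7, 65.4], 106, [496.3, -151.2])
([324.7, 141.6], 84, [545.9, 1.7])
```

View pics/w12.png

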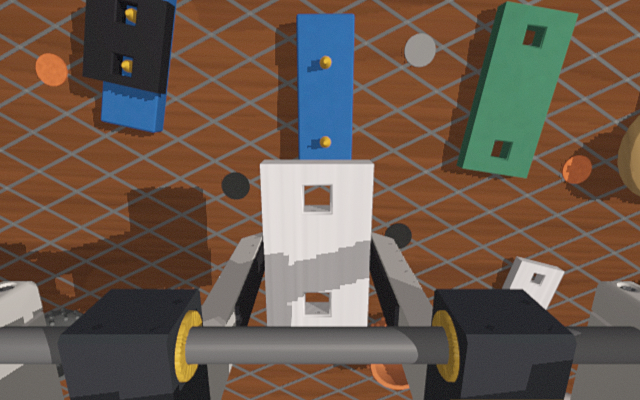

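The pins are at (325,62) and (325,142), giving centre (516.2,0.1) and yaw 3.0°. The green plate is in view at the right, undisturbed. I'll move above the fixture.

```bash
python3 -m crank '[{"offset":[-0.03,0.001,0],"spin":0},{"offset":[-0.06,0.0015,0],"spin":0},{"offset":[-0.0775,0.0018,-0.02],"spin":0},{"offset":[-0.0775,0.0018,-0.05],"spin":0},{"offset":[-0.0775,0.0018,-0.075],"spin":0},{"offset":[-0.0775,0.0018,-0.078],"spin":0},{"offset":[-0.0775,0.0018,-0.078],"spin":0},{"offset":[-0.0775,0.0018,-0.078],"spin":0}]'
python3 - <<'E'
from h import *
st=manip.read_state(); print(st['eef_pos'],np.degrees(st['eef_rot']))
p=manip.camera('wrist')
cv2.imwrite('pics/w13.png',cv2.resize(cv2.cvtColor(p['pixels'][150:330,220:420],cv2.COLOR_RGB2BGR),None,fx=3,fy=3))
E
```

```text
clock: 23.68
eef_pos: [517.0, 1.8, 49.2]
eef_rot: [-3.14, -0.006, -3.088]
wrist_force: [0.4, 1.0, -1.5]
finger_gap: 55.8
[516.99887737   1.82545811  49.21871773] [-179.89395187   -0.3676372  -176.95455148]
```

View pics/w13.png

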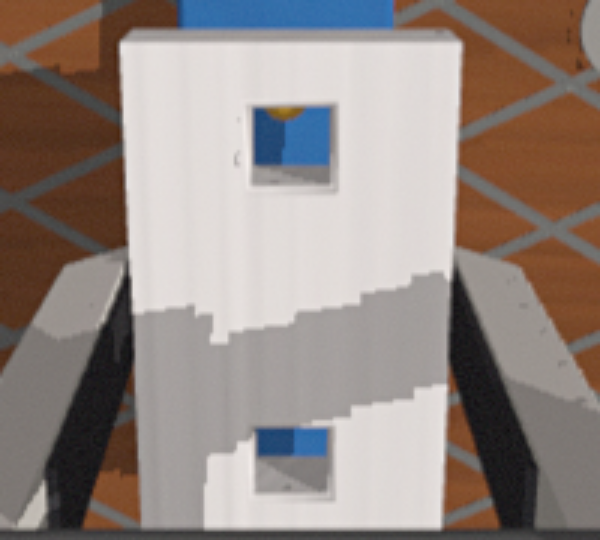

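The pin shows at crop (284,110), left of the hole centre at 293. That means the plate is 1.8 mm too far in +y, and the state reading agrees. I'll correct that while lowering.

```bash
python3 -m crank '[{"offset":[0,-0.0018,-0.003],"spin":0},{"offset":[0,-0.0018,-0.007],"spin":0},{"offset":[0,-0.0018,-0.011],"spin":0},{"offset":[0,-0.0018,-0.015],"spin":0},{"offset":[0,-0.0018,-0.019],"spin":0},{"offset":[0,-0.0018,-0.023],"spin":0},{"offset":[0,-0.0018,-0.026],"spin":0},{"offset":[0,-0.0018,-0.026],"spin":0}]'
python3 -m crank '[{"offset":[0,0,0],"spin":0},{"offset":[0,0,0],"spin":0},{"offset":[0,0,0],"spin":0},{"offset":[0,0,0],"spin":0},{"offset":[0,0,0],"spin":0},{"offset":[0,0,0],"spin":0},{"offset":[0,0,0],"spin":0},{"offset":[0,0,0],"spin":0}]'
python3 -c "
from h import *
st=manip.read_state();print(st['eef_pos'],st['moment'])"
```

```text
clock: 24.4
eef_pos: [517.1, -0.1, 23.1]
eef_rot: [-3.14, -0.006, -3.089]
wrist_force: [0.4, -0.4, -1.9]
finger_gap: 55.8
clock: 25.07
eef_pos: [517.2, -0.1, 23.1]
eef_rot: [-3.14, -0.006, -3.089]
wrist_force: [0.6, 1.5, -2.4]
finger_gap: 55.7
[ 5.17173501e+02 -8.55137217e-02  2.30845344e+01] [ 0.01159414 -0.0431343   0.0462254 ]
```

```bash
python3 -m crank '[{"offset":[0,0,0],"spin":0},{"offset":[0,0,0],"spin":0},{"offset":[0,0,0],"spin":0},{"offset":[0,0,0],"spin":0},{"offset":[0,0,0],"spin":0},{"offset":[0,0,0],"spin":0},{"offset":[0,0,0],"spin":0},{"offset":[0,0,0],"spin":0}]' 1
python3 -m crank '[{"offset":[0,0,0.03],"spin":0},{"offset":[0,0,0.06],"spin":0},{"offset":[0,0,0.09],"spin":0},{"offset":[0,0,0.1],"spin":0},{"offset":[0,0,0.1],"spin":0},{"offset":[0,0,0.1],"spin":0},{"offset":[0,0,0.1],"spin":0},{"offset":[0,0,0.1],"spin":0}]'
python3 - <<'E'
from h import *
st=manip.read_state(); print(st['eef_pos'])
p=manip.camera('wrist')
save(p,'w14'); rects(p,[('middle_plate',32),('middle_fixture',18),('long_plate',14)],st)
for r in pins(p,st,30): print(r)
for r in manip.masks_of(p,'middle_plate')[:3]:
  if 'mask' in r:
    for h in holes(p,st,r['mask'],32,False,150): print(r['conf'],h)
E
```

```text
clock: 25.73
eef_pos: [517.2, -0.1, 23.1]
eef_rot: [-3.14, -0.006, -3.089]
wrist_force: [0.2, 0.3, -1.2]
finger_gap: 93.8
clock: 26.4
eef_pos: [516.5, -0.0, 121.4]
eef_rot: [-3.14, -0.009, -3.089]
wrist_force: [-0.4, 0.1, 0.0]
finger_gap: 93.6
[ 5.16468108e+02 -4.11415223e-02  1.21440280e+02]
middle_plate 0.65 [ 5.169e+02 -2.000e-01] [97.3 56.8] 3.0 7802
middle_fixture 0.96 [515.7  -0. ] [129.9  43.4] 3.2 2059
middle_fixture 0.62 [ 5.208e+02 -2.000e-01] [102.3  60.3] 3.1 7781
long_plate 0.76 [501.6 150. ] [ 62.2 128. ] 84.1 10554
([135.0, 122.3], 99, [460.2, -141.9])
([317.5, 164.3], 86, [485.1, -1.5])
([130.8, 167.1], 97, [495.0, -148.1])
([317.6, 235.3], 65, [544.2, 1.7])
0.65 ([309, 159, 17, 16, 184], [35.5, -0.1, 89.7], [20.1, -0.1, 103.6])
0.65 ([310, 232, 16, 14, 109], [-24.5, 0.3, 89.2], [-42.7, 0.4, 103.1])
```

The middle plate is seated: both pins show in its holes and the centres agree within about 1 mm. Next is the long plate.

```bash
python3 -m crank '[{"offset":[-0.003,0.03,0],"spin":0},{"offset":[-0.007,0.068,0],"spin":-2},{"offset":[-0.01,0.106,0],"spin":-4},{"offset":[-0.013,0.14,0],"spin":-6},{"offset":[-0.0145,0.153,0],"spin":-8.9},{"offset":[-0.0145,0.153,0],"spin":-8.9},{"offset":[-0.0145,0.153,0],"spin":-8.9},{"offset":[-0.0145,0.153,0],"spin":-8.9}]'
python3 - <<'E'
from h import *
st=manip.read_state(); print(st['eef_pos'],np.degrees(st['eef_rot']))
p=manip.camera('wrist'); save(p,'w15'); rects(p,[('long_plate',14)],st)
E
```

```text
clock: 27.32
eef_pos: [502.6, 152.2, 122.4]
eef_rot: [-3.14, -0.007, 3.04]
wrist_force: [0.3, -0.4, -0.8]
finger_gap: 94.0
[502.57806318 152.15420356 122.4240786 ] [-179.88179872   -0.40077639  174.18958792]
long_plate 0.65 [501.6 153.3] [ 55.9 128.4] 83.9 9086
```

```bash
python3 -m crank '[{"offset":[0,0.001,-0.03],"spin":0},{"offset":[0,0.001,-0.06],"spin":0},{"offset":[0,0.001,-0.09],"spin":0},{"offset":[0,0.001,-0.11],"spin":0},{"offset":[0,0.001,-0.117],"spin":0},{"offset":[0,0.001,-0.117],"spin":0},{"offset":[0,0.001,-0.117],"spin":0},{"offset":[0,0.001,-0.117],"spin":0}]' 1 35
python3 -m crank '[{"offset":[0,0,0],"spin":0},{"offset":[0,0,0],"spin":0},{"offset":[0,0,0],"spin":0},{"offset":[0,0,0],"spin":0},{"offset":[0,0,0],"spin":0},{"offset":[0,0,0],"spin":0},{"offset":[0,0,0],"spin":0},{"offset":[0,0,0],"spin":0}]' 0.3 35
python3 -m crank '[{"offset":[0,0,0],"spin":0},{"offset":[0,0,0.005],"spin":0},{"offset":[0,0,0.02],"spin":0},{"offset":[0,0,0.05],"spin":0},{"offset":[0,0,0.08],"spin":0},{"offset":[0,0,0.11],"spin":0},{"offset":[0,0,0.12],"spin":0},{"offset":[0,0,0.12],"spin":0}]'
python3 - <<'E'
from h import *
st=manip.read_state(); print(st['eef_pos'])
p=manip.camera('wrist'); save(p,'w16'); rects(p,[('long_plate',st['eef_pos'][2]+8.5)],st)
g=p['pixels'].astype(int)
for r in manip.masks_of(p,'long_plate')[:1]:
    m=r['mask']; print([ (v,m[v,316]) for v in range(120,326) if m[v,316]!=m[v-1,316]])
    print([(v,g[v,316].tolist()) for v in range(140,325,1) if abs(g[v,316]-g[v-1,316]).sum()>60])
    print([(u,g[178,u].tolist()) for u in range(250,390) if abs(g[178,u]-g[178,u-1]).sum()>60])
E
```

```text
clock: 28.08
eef_pos: [503.6, 152.8, 7.0]
eef_rot: [-3.14, -0.005, 3.039]
wrist_force: [-0.0, 0.2, 0.0]
finger_gap: 93.9
clock: 28.75
eef_pos: [503.6, 152.9, 7.1]
eef_rot: [-3.14, -0.005, 3.039]
wrist_force: [-0.5, -0.7, 1.5]
finger_gap: 55.3
clock: 29.42
eef_pos: [504.6, 153.1, 129.3]
eef_rot: [3.141, -0.001, 3.039]
wrist_force: [-0.2, -0.1, -3.6]
finger_gap: 55.6
[504.61581623 153.07448246 129.29020284]
long_plate 0.67 [493.1 153.9] [ 55.9 112. ] 84.2 20682
[(125, np.True_), (153, np.False_), (176, np.True_), (309, np.False_), (318, np.True_)]
[(153, [102, 97, 74]), (154, [127, 78, 49]), (262, [70, 121, 93]), (303, [82, 145, 113]), (309, [96, 128, 96]), (310, [119, 101, 85]), (314, [142, 91, 58])]
[(261, [122, 120, 86]), (262, [96, 155, 121]), (304, [64, 112, 87]), (331, [74, 129, 100]), (333, [86, 152, 117]), (372, [117, 132, 98]), (373, [142, 91, 57])]
```

The long plate is held level, with its hole edges at v=153 and 309, so its centre is 2.1 mm nearer the robot than the TCP. I'll carry it beyond the long fixture.

```bash
python3 -m crank '[{"offset":[0.004,-0.025,0.005],"spin":0},{"offset":[0.01,-0.06,0.005],"spin":0},{"offset":[0.018,-0.097,0.005],"spin":0},{"offset":[0.028,-0.135,0.005],"spin":0},{"offset":[0.036,-0.172,0.005],"spin":-1.3},{"offset":[0.045,-0.21,0.005],"spin":-1.3},{"offset":[0.055,-0.247,0.005],"spin":-1.3},{"offset":[0.06,-0.28,0.005],"spin":-1.3}]'
python3 -m crank '[{"offset":[0.01,-0.03,0],"spin":0},{"offset":[0.02,-0.065,0],"spin":0},{"offset":[0.03,-0.1,0],"spin":0},{"offset":[0.04,-0.135,0],"spin":0},{"offset":[0.05,-0.169,0],"spin":0},{"offset":[0.05,-0.169,0],"spin":0},{"offset":[0.05,-0.169,0],"spin":0},{"offset":[0.05,-0.169,0],"spin":0}]'
python3 - <<'E'
from h import *
st=manip.read_state(); print(st['eef_pos'],np.degrees(st['eef_rot']))
p=manip.camera('wrist'); save(p,'w17'); rects(p,[('long_fixture',18)],st)
for r in pins(p,st): print(r)
E
```

```text
clock: 30.23
eef_pos: [562.5, -129.6, 127.9]
eef_rot: [-3.14, -0.01, 3.015]
wrist_force: [-0.4, 0.2, -2.1]
finger_gap: 55.5
clock: 30.9
eef_pos: [611.8, -298.0, 125.6]
eef_rot: [-3.141, -0.013, 3.015]
wrist_force: [0.3, 0.4, -2.7]
finger_gap: 55.3
[ 611.80989186 -297.95351321  125.56580228] [-179.98324753   -0.76458068  172.75876483]
long_fixture 0.7 [ 504.1 -296.4] [44.4 90.3] 83.3 7026
([300.6, 6.9], 127, [465.6, -291.3])
([494.5, 26.8], 133, [496.9, -151.0])
```

```bash
python3 -m crank '[{"offset":[-0.03,0,0],"spin":0},{"offset":[-0.06,0.001,0],"spin":0},{"offset":[-0.09,0.001,0],"spin":0},{"offset":[-0.101,0.0012,-0.02],"spin":0},{"offset":[-0.101,0.0012,-0.05],"spin":0},{"offset":[-0.101,0.0012,-0.073],"spin":0},{"offset":[-0.101,0.0012,-0.076],"spin":0},{"offset":[-0.101,0.0012,-0.076],"spin":0}]'
python3 - <<'E'
from h import *
st=manip.read_state(); print(st['eef_pos'],np.degrees(st['eef_rot']))
p=manip.camera('wrist')
cv2.imwrite('pics/w18.png',cv2.resize(cv2.cvtColor(p['pixels'][110:330,220:420],cv2.COLOR_RGB2BGR),None,fx=2.7,fy=2.7))
E
```

```text
clock: 31.67
eef_pos: [510.9, -295.2, 50.3]
eef_rot: [-3.142, -0.014, 3.017]
wrist_force: [0.3, -0.3, -2.3]
finger_gap: 55.5
[ 510.92383425 -295.15759868   50.33621194] [-179.99916946   -0.77904059  172.8811293 ]
```

View pics/w18.png

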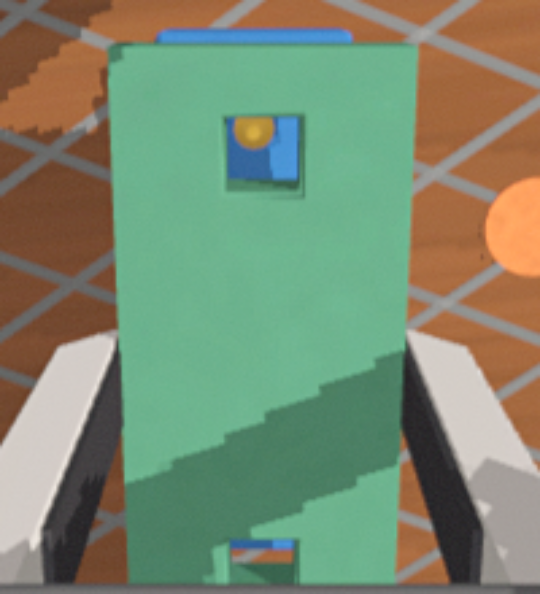

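The near pin is at crop (253,131) against the hole centre at 264. That is about 1.7 mm off in y, and the state reading agrees; x matches. I'll correct that while lowering.

```bash
python3 -m crank '[{"offset":[0,-0.0017,-0.002],"spin":0},{"offset":[0,-0.0017,-0.006],"spin":0},{"offset":[0,-0.0017,-0.01],"spin":0},{"offset":[0,-0.0017,-0.014],"spin":0},{"offset":[0,-0.0017,-0.018],"spin":0},{"offset":[0,-0.0017,-0.022],"spin":0},{"offset":[0,-0.0017,-0.0245],"spin":0},{"offset":[0,-0.0017,-0.0245],"spin":0}]'
python3 -m crank '[{"offset":[0,0,0],"spin":0},{"offset":[0,0,0],"spin":0},{"offset":[0,0,0],"spin":0},{"offset":[0,0,0],"spin":0},{"offset":[0,0,0],"spin":0},{"offset":[0,0,0],"spin":0},{"offset":[0,0,0],"spin":0},{"offset":[0,0,0],"spin":0}]'
python3 -c "
from h import *
st=manip.read_state();print(st['eef_pos'],st['moment'],np.degrees(st['eef_rot']))"
```

```text
clock: 32.38
eef_pos: [511.4, -297.3, 26.5]
eef_rot: [-3.141, -0.012, 3.017]
wrist_force: [-1.1, 0.0, -3.3]
finger_gap: 55.4
clock: 33.05
eef_pos: [511.4, -297.3, 26.5]
eef_rot: [-3.141, -0.012, 3.017]
wrist_force: [0.3, -0.3, -2.5]
finger_gap: 55.2
[ 511.41282078 -297.2961197    26.54548453] [ 0.04131306  0.00705777 -0.06897859] [-179.96173265   -0.70342788  172.86950579]
```

```bash
python3 -m crank '[{"offset":[0,0,-0.0005],"spin":0},{"offset":[0,0,-0.001],"spin":0},{"offset":[0,0,-0.001],"spin":0},{"offset":[0,0,-0.001],"spin":0},{"offset":[0,0,-0.001],"spin":0},{"offset":[0,0,-0.001],"spin":0},{"offset":[0,0,-0.001],"spin":0},{"offset":[0,0,-0.001],"spin":0}]'
python3 -m crank '[{"offset":[0,0,0],"spin":0},{"offset":[0,0,0],"spin":0},{"offset":[0,0,0],"spin":0},{"offset":[0,0,0],"spin":0},{"offset":[0,0,0],"spin":0},{"offset":[0,0,0],"spin":0},{"offset":[0,0,0],"spin":0},{"offset":[0,0,0],"spin":0}]' 1
python3 -m crank '[{"offset":[0,0,0.03],"spin":0},{"offset":[0,0,0.06],"spin":0},{"offset":[0,0,0.1],"spin":0},{"offset":[0,0,0.13],"spin":0},{"offset":[0,0,0.13],"spin":0},{"offset":[0,0,0.13],"spin":0},{"offset":[0,0,0.13],"spin":0},{"offset":[0,0,0.13],"spin":0}]'
python3 - <<'E'
from h import *
st=manip.read_state(); print(st['eef_pos'])
p=manip.camera('wrist'); save(p,'w19'); rects(p,[('long_plate',32),('long_fixture',18)],st)
for r in pins(p,st,30): print(r)
t=manip.camera('top'); rects(t,[('bowl',38),('bowl_rest',14),('short_plate',32),('middle_plate',32),('copper_bowl',30)])
a=cv2.resize(p['pixels'][60:340],None,fx=.9,fy=.9); b=cv2.resize(t['pixels'][180:300,170:500],(576,210))
cv2.imwrite('pics/fin.png',cv2.cvtColor(np.vstack([a,b]),cv2.COLOR_RGB2BGR))
E
```

```text
clock: 33.72
eef_pos: [511.4, -297.3, 25.6]
eef_rot: [-3.141, -0.012, 3.017]
wrist_force: [0.3, 0.3, -2.2]
finger_gap: 55.3
clock: 34.38
eef_pos: [511.4, -297.3, 25.6]
eef_rot: [-3.141, -0.012, 3.017]
wrist_force: [-0.4, -0.5, -0.8]
finger_gap: 94.0
clock: 35.05
eef_pos: [510.9, -296.9, 154.0]
eef_rot: [3.141, -0.015, 3.017]
wrist_force: [0.8, 0.4, -0.6]
finger_gap: 93.9
[ 510.88725944 -296.94501919  153.95390907]
long_plate 0.66 [ 509.6 -297.1] [ 56.4 129. ] 82.7 8341
long_fixture 0.97 [ 501.3 -295.1] [ 24.5 119.5] 76.0 408
long_fixture 0.54 [ 477.9 -151.3] [ 49.7 129.1] 80.0 4147
([141.6, 2.9], 34, [340.4, -414.3])
([94.8, 13.7], 71, [343.4, -452.9])
([176.5, 13.2], 35, [351.0, -388.7])
([156.5, 29.8], 51, [360.8, -407.3])
([484.2, 115.8], 85, [460.9, -147.5])
([316.7, 141.2], 71, [464.3, -291.2])
([477.5, 156.9], 81, [495.3, -153.4])
([316.9, 235.7], 55, [550.4, -301.8])
bowl 0.96 [538.6 301. ] [61.8 61. ] 50.8 516
bowl 0.53 [730.4  79.4] [65.3 59.4] 4.0 470
bowl_rest 0.62 [534.6 295.3] [74.9 88.5] 64.1 384
short_plate 0.63 [ 477.7 -146.2] [58.3 65.3] 80.8 603
middle_plate 0.91 [677.3 196.7] [43.8 70.9] 78.4 429
middle_plate 0.74 [5.157e+02 2.000e-01] [96.  54.6] 3.7 836
middle_plate 0.71 [534.3 291.5] [84.4 86.9] 71.1 461
middle_plate 0.64 [695.6 341.6] [98.2 58.4] 13.2 781
copper_bowl 0.75 [734.6  80.1] [63.2 59.9] 4.0 459
```

View pics/fin.png

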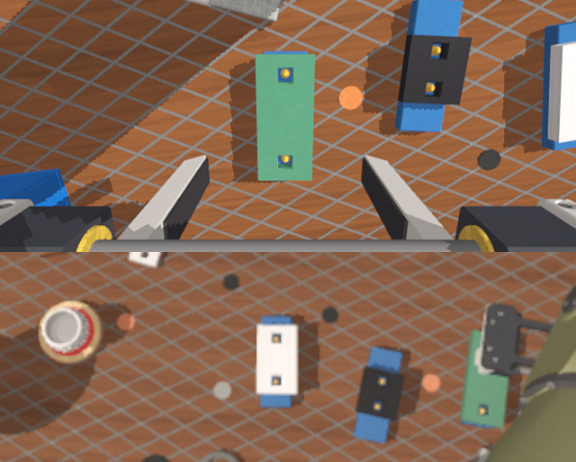

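The final picture shows the pins in both holes of all three plates: green at (286,73) and (286,159), black at (437,50) and (431,88), silver at (276,339) and (276,381). The bowl is on the rest at (67,329), and the gripper is open and clear of everything.

```bash
python3 -c "
from cell import manip
print(manip.sign_off())"
```

```text
the job is handed in; nothing more can be done
None
```

I took the stack apart from the top down, placing each piece before taking the next, and handed the job in at about 35 s on the robot's clock. The silver bowl stands upright on the red rest, and the short, middle and long plates are each over both pins of their own fixture.

**Last checks:**
- **Plates:** the pictures show both pins in the holes of every plate. The plate centres measured within about 2 mm of the fixture centres, and lowering them met no contact force.
- **Bowl:** it measured about 2 mm from the middle of the rest by the wrist camera straight after placing.
- **Copper bowl:** it was never approached, and the final top view found it near where it started, at about (735, 80).
- **Gripper:** it is open and well clear of everything.

**Checks that disagreed:**
- **Rest:** the final top view put the rest's centre at about (535, 295), against (537.5, 300.5) earlier. The bowl hides part of the rest there, so I trusted the earlier value.
- **Long fixture:** its final outline measurement was not usable because the plate covers it. I relied on its two pins instead, which agreed with the plate's centre within about 2 mm.
- **Lookalikes:** the networks also gave false matches, such as the brown and small white plates and the rest reported as a plate. I disregarded these by position and size.

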